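Set the carving gauge's sprung arm to the blank's mark and hold it

ROBOT

A 6-joint arm with a two-finger parallel gripper is mounted at the origin on the work surface. World frame = base frame: x ahead of the robot, y to its left, z up, the work surface at z = 0. Lengths are in m, angles in rad, forces in N, time in s.
With the tool pointing down it reaches from about 0.35 to 0.775 m from the base axis. Payload 5.5 kg.
Tool frame: the origin (TCP) lies midway between the tips of the shut fingers; the grasp point (between the pads) lies grasp_offset behind it (grasp_offset is the distance from the TCP to the grasp point, in m); z points along the fingers, y is the line along which they close (so a half turn about z gives the same grasp; the last joint's range is limited). The gripper opens to 85 mm and grips with 20 to 120 N. Pads are 22 mm wide; open, the fingers measure 114 mm over their backs; the gripper's body (76 mm by 85 mm) begins 54 mm behind the grasp point. The pads swing forward as they close: fully open they stand 13 mm farther back than shut.
Start: joints at [-1.449, 0.313, 0.046, 1.304, 0, 1.431], TCP at [0.149, -0.555, 0.231] pointing down, gripper open.
Joint ranges: [-2.76, 2.76], [-0.86, 1.69], [-1.03, 1.26], [-2.2, 2.34], [-1.47, 1.5], [-3.14, 3.14]. Speed limits (rad/s): [2.57, 2.57, 3.14, 3.14, 3.14, 3.14].

INTERFACE

Orientations are given as a unit quaternion [w, x, y, z].
In Python, from workcell import * gives the robot as it stands.
- The arm moves only by the tool step_arm, never from a script. Its argument "deltas" is a list of rows, each a list of 7 numbers: the shift along the world's x, y, z in mm, then the turn, a rotation vector about the world's x, y, z in degrees, then the gripper's target within -1 to 1 (fully open at 1, half-way at 0, shut at -1). A call has 1 to 5 rows; each row shifts and turns the commanded pose from where the row before left it; what a row does not reach is not made up. A row lasts 1/10 s, in which the tool goes at most 50 mm and 8.59 degrees, less where a joint would pass 70% of its speed; a pose out of reach is approached as far as the arm can. A call is refused whole if a number of a shift passes 50 or a number of a turn 8.59, either way. A call with a gripper value outside its range is refused whole. The fingers move at their own pace and stop on an object; "newtons" is the grip in N (left out, the last holds). Time passes only in rows, so rows that do not move let the fingers close. It gives the time, the measured TCP pose, the force, the opening and the grip force at its end, in the units of the state.
- get_state(): the state, without advancing time (a new reading comes with each control period).
- read_camera(name): name is "scene" or "top" or "wrist"; returns a dict with "image" (420x560x3 uint8, red, green, blue), "z_map" (420x560 float32, m along the optical axis (not along the pixel's ray), 0 where there is no reading), "K" (3x3 intrinsics, pixels), "dist_coeffs" ([k1, k2, p1, p2, k3] as OpenCV has them; the pictures are not rectified), "world_from_camera" (4x4, takes a point from camera to world coordinates). Camera axes: x right, y down, z forward; pixel columns grow to the right and rows downward; lengths in m; the calibration is good to about 2 mm. A picture is of the moment at which its call begins.
- hand_in(): hands the job in; it is judged then, once.
The state is a dict: "clock": time; "joint_pos": joint angles; "qvel": joint speeds; "tau": joint torques, N m; "tcp_pos": TCP position; "orientation": TCP orientation; "wrist_force": force on the tool from outside, world axes, zero at the start; "ft_torque": the same for the moment, N m; "finger_gap": finger opening in m; "grip_force": force on a finger pad.
Only numpy, scipy, OpenCV 4.12 (cv2) and the standard library are available. Lean on these libraries where they do the work, as an engineer would, in place of code of your own. Each camera call takes 0.05 s, during which the arm holds its last target. There are 200 camera calls.

TASK

Two carving blanks, one short and one long, lie in the two lanes of the length gauge; the one in the lane right beside the scale is the one being measured. Squeeze in the lock button on the gauge arm's grip head, pull the sprung arm out until its pointer stands on the near mark if the short blank is in that lane, or on the far mark if the long blank is, and finish while still holding the head there, because the arm springs back when let go. Leave the blanks and the other things on the bench where they are.

Things in the scene. Friction and masses are not known exactly. Their poses are not given: they have to be found in the camera images.
- gauge: Length gauge fixed to the bench: plywood board 330 x 190 x 12 mm (x -135 to 195, y -150 to 40 mm) with an aluminium housing (120 x 29 mm, top 42 mm above the bench; a keeper on its roof reaches 58 mm) from which a square steel arm telescopes. Origin on the bench under the housing's mouth, on the arm's centre line; x points the way the arm pulls out, y to the button's side, z up.
- lane_measured (a point): Middle of the floor (12 mm above the bench) of the lane right beside the scale strip, the one that counts: gauge x 60, y -82.5 mm. Lanes run along the gauge's x, 35 mm wide between wooden rails 10 mm high.
- lane_spare (a point): The same point of the spare lane, at the board's edge, 40 mm further from the arm (gauge y -122.5 mm).
- boom (a joint): How far the arm is pulled out, m: 0 = home (start), travel 0.12; pointer on the near mark at 0.060, on the far mark at 0.100. A spring draws it home with 4 to 6 N. At home a hook locks it (2 mm of play) until the button is pressed; once out, only the hand keeps it there. Let go, it springs back to near home and can be squeezed and pulled again.
- lock_button (a joint): How far the lock button is pressed in, m: 0 = out, 0.006 = fully in. Pressed towards the gauge's -y against a spring, 2.5 N at first, 8 N fully in; from 0.0045 on the hook is clear. It springs out when not squeezed; it locks the arm only at home.
- grip_head: Upright grey head on the arm's end, 30 mm (along gauge x) x 26 mm (y), 18 to 80 mm above the bench. Origin at bench height, 45 mm ahead of the gauge's origin at home. The steel lock button, 16 mm across, 60 mm above the bench, stands 9 mm out of its +y face (3 mm when in). Squeeze along gauge y from above, one finger on the button, one on the far face (35 mm, 29 mm when in), with 15 to 30 N.
- grip_point (a point): Point in the grip head at the button's height (60 mm), midway between the finger pads when the button is fully in (1.5 mm towards the button from the head's middle); moves with the arm.
- pointer_tip (a point): Tip of the pointer, a 3 mm wide steel finger above the scale, 18 mm above the bench; moves with the arm. In line with the head's middle along the gauge's x.
- mark_near (a point): The near mark: a raised dark steel bar 3 mm wide right across the scale strip, at gauge x = 105 mm. Level with the end of a short blank lying in the lane. The other, short thin ticks every 10 mm are plain graduations.
- mark_far (a point): The far mark: the same, at gauge x = 145 mm. Level with the end of a long blank lying in the lane.
- blank_short: Short square wooden blank 130 x 26 x 26 mm lying along the gauge's x in one of the two lanes, one end by the wooden back stop. Origin at the bottom of that end (gauge x about -24 mm), x along its length.
- blank_long: Long square wooden blank 170 x 26 x 26 mm in the other lane; origin and axes likewise.
- chisel: Bystander: wooden-handled carving tool 200 mm long lying on the bench on the button's side of the gauge; origin under its middle.
- glue: Bystander: upright white bottle, 48 mm across, 105 mm high, behind the housing; origin at its foot.
- spool: Bystander: upright wooden spool, 44 mm across, 44 mm high, beyond the far end of the board; origin at its foot.
Mind the look-alikes: they are no part of the job. Leave any green or purple look-alike of the blank_short alone.

How it is judged:
On the way:
1. the lock button is squeezed in while the arm is at home (value of joint lock_button above 0.004 m and value of joint boom below 0.01 m), for 0.1 s.
At the end, for the whole second after the job is handed in: The arm stands still with its pointer within 4 mm of the right mark (pulled out 60 mm if the short blank lies in the lane beside the scale, 100 mm if the long one does), the fingers still holding the grip head with more than 2 N (((y of blank_short in the frame of gauge above -0.095 m and not (y of blank_long in the frame of gauge above -0.095 m) and value of joint boom between 0.056 and 0.064 m) or (y of blank_long in the frame of gauge above -0.095 m and not (y of blank_short in the frame of gauge above -0.095 m) and value of joint boom between 0.096 and 0.104 m)) and value of joint boom between 0.056 and 0.104 m and contact force between the fingers and grip_head above 2 N and velocity of joint boom between -0.01 and 0.01 m/s); the arm keeps its last pose, push and grip.
It fails at once if a blank was shifted by more than 12 mm (distance of any of blank_short, blank_long from where it was at the start of the episode above 0.012 m).
It fails at once if a bystander was shifted by more than 20 mm (distance of any of chisel, glue, spool from where it was at the start of the episode above 0.02 m).
It also fails if it takes over 35 s, if anything falls off the work surface, if the arm or the gripper's body presses on something with over 40 N, if the wrist force passes 120 N, or if a joint passes its speed limit or range.

## Working session

There is one attempt and no reset: what is moved stays moved. The work goes in short steps, Python scripts to look and compute and a tool call to move; the robot and the scene stay as the last step left them, time stands still between calls to the robot, and variables do not carry over. Pictures are saved under pics/ and viewed, at most 10 in all, crops included, and the job is handed in when it is done.

Besides the shell and the picture viewer there is one more tool, called after ">>>" in YAML: its name, and indented under it one key for each argument. step_arm: Moves the arm, as the interface text tells. Its arguments: {"type":"object","properties":{"deltas":{"type":"array","items":{"type":"array","items":{"type":"number"}}},"newtons":{"type":"number"}},"required":["deltas"]}

```bash
mkdir -p pics; python3 - <<'E'
from workcell import *
import numpy as np,cv2
for n in ("scene","top"):
    c=read_camera(n); cv2.imwrite(f"pics/{n}0.png",c["image"][:,:,::-1]); np.savez(f"{n}0.npz",**c)
    print(n,c["K"].round(1).tolist(),c["dist_coeffs"],c["world_from_camera"].round(3).tolist())
print(get_state())
E
```

```text
scene [[419.1, 0.0, 286.5], [0.0, 419.1, 203.7], [0.0, 0.0, 1.0]] [-0.06121837  0.          0.          0.          0.        ] [[0.596, 0.658, -0.461, 0.94], [0.803, -0.487, 0.344, -0.222], [0.002, -0.575, -0.818, 0.774], [0.0, 0.0, 0.0, 1.0]]
top [[415.1, 0.0, 278.8], [0.0, 415.1, 204.8], [0.0, 0.0, 1.0]] [-0.01758939  0.          0.          0.          0.        ] [[-0.014, -0.995, 0.097, 0.465], [-1.0, 0.014, -0.005, 0.063], [0.003, -0.097, -0.995, 0.853], [0.0, 0.0, 0.0, 1.0]]
{'clock': 0.1, 'joint_pos': array([-1.44858870e+00,  3.13954343e-01,  4.51094163e-02,  1.30359177e+00,
        1.40851337e-05,  1.43119598e+00]), 'qvel': array([ 7.06025706e-04, -2.02556961e-03,  1.84075135e-03, -8.67295980e-04,
        1.07021335e-04, -5.98888969e-05]), 'tau': array([ 2.05807984e-03, -4.81727493e+01,  2.99242991e+01,  1.29340179e-02,
       -7.19787340e-05,  1.00228817e-05]), 'tcp_pos': array([ 0.14876586, -0.55496381,  0.23048839]), 'orientation': array([-8.20090879e-04,  9.91443969e-01,  1.30530397e-01,  1.41748143e-05]), 'wrist_force': array([-0.47623369, -0.05193212, -0.76246697]), 'ft_torque': array([-0.00423471, -0.01406473,  0.01202678]), 'grip_force': 0.0, 'finger_gap': 0.08578422667077494}
```

View pics/top0.png

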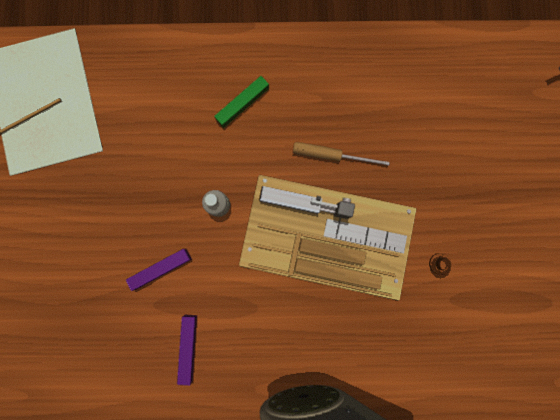

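View pics/scene0.png

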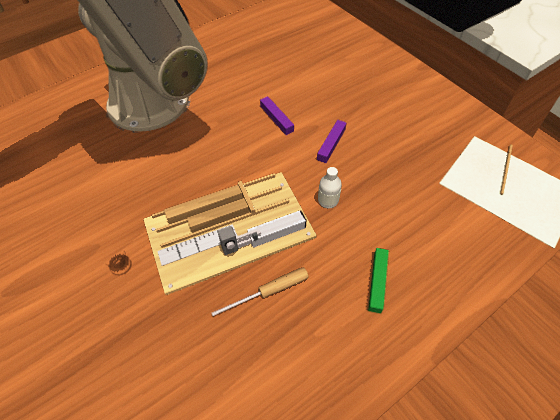

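The top view shows the gauge board with corners at about (260,177), (415,208), (401,299) and (240,266). The housing is on the chisel side and the head is at (345,208). Two natural-wood pieces lie in the lanes: one at about (300–366, 250) beside the scale, one at about (295–382, 273) at the edge. The purple pieces (159,270) and (187,350) and the green one (242,101) are look-alikes on the bench and not part of the job. Next I'll measure and enlarge a crop.

```bash
cat > h.py <<'E'
import numpy as np,cv2
def load(n): return dict(np.load(n))
def ray(c,uv,z):
    p=cv2.undistortPoints(np.float64(uv).reshape(-1,1,2),c["K"],c["dist_coeffs"])[:,0]
    T=c["world_from_camera"]; d=np.c_[p,np.ones(len(p))]@T[:3,:3].T
    return T[:3,3]+d*((z-T[2,3])/d[:,2])[:,None]
def proj(c,P):
    M=np.linalg.inv(c["world_from_camera"]); return cv2.projectPoints(np.float64(P),cv2.Rodrigues(M[:3,:3])[0],M[:3,3],c["K"],c["dist_coeffs"])[0][:,0]
def pts(c):
    z=c["z_map"]; v,u=np.mgrid[:z.shape[0],:z.shape[1]]
    p=cv2.undistortPoints(np.c_[u.ravel(),v.ravel()].astype(float).reshape(-1,1,2),c["K"],c["dist_coeffs"])[:,0]
    P=np.c_[p,np.ones(len(p))]*z.ravel()[:,None]; T=c["world_from_camera"]
    return (P@T[:3,:3].T+T[:3,3]).reshape(*z.shape,3)
E
python3 - <<'E'
from h import *
G=[]
for n,box in(("top",(225,165,430,310)),("scene",(130,160,330,300))):
    c=load(n+"0.npz"); im=c["image"]; h=cv2.cvtColor(im,cv2.COLOR_RGB2HSV)
    P=pts(c)
    m=((P[...,2]>.007)&(P[...,2]<.3)).astype(np.uint8)
    w=np.zeros_like(m); x0,y0,x1,y1=box; w[y0:y1,x0:x1]=m[y0:y1,x0:x1]
    w=cv2.morphologyEx(w,cv2.MORPH_OPEN,np.ones((5,5)))
    k=max(cv2.findContours(w,cv2.RETR_EXTERNAL,cv2.CHAIN_APPROX_NONE)[0],key=cv2.contourArea)
    hp=cv2.convexHull(k)
    ap=cv2.approxPolyDP(hp,5,True)[:,0]
    q=ray(c,ap,.012); print(n,ap.tolist(),q.round(4).tolist())
    # head top
    hm=(P[...,2]>.07)&(P[...,2]<.09); hm[:y0]=0;hm[y1:]=0;hm[:,:x0]=0;hm[:,x1:]=0
    r=P[hm]; print("head",hm.sum(),np.median(r,0) if len(r) else 0, "floor z",np.median(P[w>0][:,2]))
    cv2.imwrite(f"pics/{n}_c.png",cv2.resize(im[y0:y1,x0:x1,::-1],None,fx=3.8,fy=3.8,interpolation=cv2.INTER_CUBIC))
E
```

```text
top [[258, 175], [414, 207], [399, 299], [239, 265]] [[0.6092, 0.1015, 0.012], [0.5388, -0.2161, 0.012], [0.3547, -0.1777, 0.012], [0.4269, 0.1414, 0.012]]
head 231 [ 0.53263375 -0.06408786  0.07989976] floor z 0.013539949515099403
scene [[281, 173], [314, 236], [164, 292], [144, 218]] [[0.433, 0.1395, 0.012], [0.6126, 0.0945, 0.012], [0.538, -0.2195, 0.012], [0.3567, -0.1753, 0.012]]
head 284 [ 0.54072672 -0.06076085  0.07828158] floor z 0.013454284011816475
```

View pics/top_c.png

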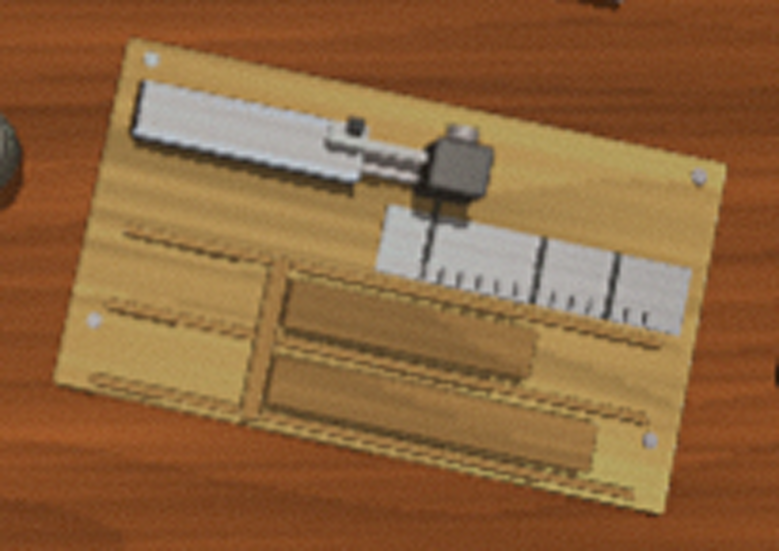

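The crop shows the short blank (crop 285–533, 330) in the lane beside the scale, ending level with the near mark at crop (538,270). The long blank (265–597, 410) is in the edge lane. So the target is the near mark, 60 mm. I'll fit the gauge frame next and check it against these points.

```bash
cat >> h.py <<'E'
def fit(a,b):
    a=np.float64(a);b=np.float64(b); ca,cb=a.mean(0),b.mean(0); A,B=a-ca,b-cb
    th=np.arctan2((A[:,0]*B[:,1]-A[:,1]*B[:,0]).sum(),(A*B).sum()); R=np.array([[np.cos(th),-np.sin(th)],[np.sin(th),np.cos(th)]])
    return th,R,cb-R@ca
E
python3 - <<'E'
from h import *
g=[[-.135,.04],[.195,.04],[.195,-.15],[-.135,-.15]]
t=[[0.6092,0.1015],[0.5388,-0.2161],[0.3547,-0.1777],[0.4269,0.1414]]
s=[[0.6126,0.0945],[0.538,-0.2195],[0.3567,-0.1753],[0.433,0.1395]]
for b in(t,s,(np.array(t)+s)/2):
    th,R,o=fit(g,b); print(np.degrees(th),o,"res",(np.array(b)-(np.array(g)@R.T+o)).round(4).tolist())
print("ghead pred",R@[.045,0]+o,"grip",R@[.045,.0015]+o,"x axis",R[:,0])
# check on crop: blank ends, marks, head-top centre
c=load("top0.npz"); f=lambda u,z:((ray(c,np.array(u)/3.8+[225-.4,165-.4],z)[:,:2]-o)@R).round(4).tolist()
print("short end/long end(top)",f([[533,357],[596,445]],.038),"starts",f([[287,306],[268,382]],.038))
print("marks",f([[538,270],[611,287]],.014),"pointer",f([[429,250]],.018),"headtop corners",f([[436,139],[494,150],[484,192],[427,180]],.08))
c2=load("scene0.npz")
for k in (c,c2):
    P=pts(k); q=P[(P[...,2]>.072)&(P[...,2]<.084)&(abs(P[...,0]-.54)<.04)&(abs(P[...,1]+.06)<.04)]
    l=(q[:,:2]-o)@R; print("head range",np.percentile(l,[3,97],axis=0).round(4).tolist())
E
```

```text
-102.48457908181372 [ 0.54258479 -0.0203241 ] res [[-0.0016, -0.0013], [-0.0007, 0.0033], [0.0007, 0.0006], [0.0016, -0.0025]]
-103.59126087764302 [ 0.54558464 -0.02396476] res [[-0.0036, -0.0034], [-0.0006, 0.0034], [0.0027, 0.003], [0.0015, -0.003]]
-103.03552155493824 [ 0.54408683 -0.02214112] res [[-0.0026, -0.0024], [-0.0007, 0.0033], [0.0017, 0.0018], [0.0015, -0.0028]]
ghead pred [ 0.53393685 -0.06598149] grip [ 0.53539819 -0.06631982] x axis [-0.22555509 -0.97423042]
short end/long end(top) [[0.1064, -0.0854], [0.1466, -0.1224]] starts [[-0.0225, -0.0865], [-0.024, -0.1265]]
marks [[0.1053, -0.0394], [0.145, -0.0401]] pointer [[0.0459, -0.0415]] headtop corners [[0.0302, 0.0087], [0.0592, 0.0095], [0.0585, -0.0119], [0.0299, -0.0121]]
head range [[0.0298, -0.0141], [0.058, 0.0102]]
head range [[0.0305, -0.0112], [0.0588, 0.0126]]
```

```bash
python3 -c "
import workcell;print({k:getattr(workcell,k) for k in dir(workcell) if 'off' in k.lower()}, [k for k in dir(workcell) if k[0]!='_'][:60])"
```

```text
{'grasp_offset': 0.0187} ['MotionError', 'get_state', 'grasp_offset', 'hand_in', 'read_camera']
```

>>> step_arm:
  deltas:
    - [25, 32, 0, 0, 0, 4, 0.5]
    - [26, 33, 0, 0, 0, 4, 0.5]
    - [26, 33, 0, 0, 0, 4, 0.5]
    - [26, 33, 0, 0, 0, 4, 0.5]
    - [26, 33, 0, 0, 0, 4, 0.5]
  newtons: 25

```text
clock: 0.6
tcp_pos: [0.2784, -0.3898, 0.2309]
orientation: [-0.0, 0.953, 0.302, 0.0]
wrist_force: [0.7, -0.5, 0.9]
finger_gap: 0.0641
grip_force: 0.0
```

>>> step_arm:
  deltas:
    - [26, 33, 0, 0, 0, 4, 0.5]
    - [26, 33, 0, 0, 0, 4, 0.5]
    - [26, 33, 0, 0, 0, 4, 0.5]
    - [26, 33, 0, 0, 0, 4, 0.5]
    - [26, 33, 0, 0, 0, 5, 0.5]

```text
clock: 1.1
tcp_pos: [0.4084, -0.2248, 0.2311]
orientation: [-0.0, 0.882, 0.471, -0.0]
wrist_force: [0.0, -0.0, 0.3]
finger_gap: 0.064
grip_force: 0.0
```

>>> step_arm:
  deltas:
    - [26, 33, 0, 0, 0, 5, 0.5]
    - [26, 33, 0, 0, 0, 4, 0.5]
    - [26, 33, 0, 0, 0, 4, 0.5]
    - [26, 33, 0, 0, 0, 4, 0.5]
    - [23, 28, 0, 0, 0, 4, 0.5]

```text
clock: 1.6
tcp_pos: [0.5355, -0.0644, 0.231]
orientation: [-0.0, 0.781, 0.624, -0.0]
wrist_force: [0.8, -0.8, 0.7]
finger_gap: 0.0639
grip_force: 0.0
```

>>> step_arm:
  deltas:
    - [0, 0, 0, 0, 0, 0, 0.5]
    - [0, 0, 0, 0, 0, 0, 0.5]

```text
clock: 1.8
tcp_pos: [0.5346, -0.0657, 0.2306]
orientation: [-0.0, 0.782, 0.623, -0.001]
wrist_force: [-0.1, -0.2, 0.1]
finger_gap: 0.0645
grip_force: 0.0
```

>>> step_arm:
  deltas:
    - [0, 0, -20, 0, 0, 0, 0.5]
    - [0, 0, -30, 0, 0, 0, 0.5]
    - [0, 0, -30, 0, 0, 0, 0.5]
    - [0, 0, -20, 0, 0, 0, 0.5]
    - [0, 0, 0, 0, 0, 0, 0.5]

```text
clock: 2.3
tcp_pos: [0.5315, -0.067, 0.1284]
orientation: [-0.003, 0.783, 0.621, -0.002]
wrist_force: [0.7, 0.4, -0.4]
finger_gap: 0.0642
grip_force: 0.0
```

```bash
python3 - <<'E'
from workcell import *
from h import *
c=read_camera("wrist"); cv2.imwrite("pics/w1.png",c["image"][:,:,::-1]); np.savez("w1.npz",**c)
th=np.radians(-103.04);R=np.array([[np.cos(th),-np.sin(th)],[np.sin(th),np.cos(th)]]);o=np.array([.5438,-.0222])
P=pts(c);q=P[(P[...,2]>.074)&(P[...,2]<.084)&(abs(P[...,0]-.54)<.03)&(abs(P[...,1]+.065)<.03)]
l=(q[:,:2]-o)@R; print(len(q), np.percentile(l,[2,98],axis=0).round(4) if len(q) else 0)
s=get_state();print(((s["tcp_pos"][:2]-o)@R),s["tcp_pos"])
E
```

```text
2210 [[ 0.0308 -0.0138]
 [ 0.0593  0.0107]]
[ 0.04633756 -0.00046395] [ 0.53289281 -0.06723796  0.13029111]
```

View pics/w1.png

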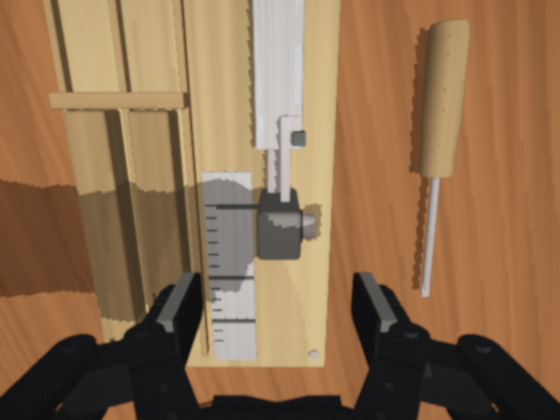

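The wrist view shows the head at (280,225) with its button at (308,225) to the right, centred between the open fingers. The chisel is well clear at (430,150). Descending now.

>>> step_arm:
  deltas:
    - [0, 1, -20, 0, 0, 0, 0.5]
    - [0, 0, -20, 0, 0, 0, 0.5]
    - [0, 0, -20, 0, 0, 0, 0.5]
    - [0, 0, -20, 0, 0, 0, 0.5]
    - [0, 0, -10, 0, 0, 0, 0.5]

```text
clock: 2.85
tcp_pos: [0.5348, -0.0662, 0.0414]
orientation: [0.0, 0.783, 0.622, 0.0]
wrist_force: [-0.8, 0.7, 0.8]
finger_gap: 0.064
grip_force: 0.0
```

>>> step_arm:
  deltas:
    - [0, 0, 0, 0, 0, 0, 0.5]
    - [0, 0, 0, 0, 0, 0, 0.5]
    - [0, 0, 0, 0, 0, 0, 0.5]

```text
clock: 3.15
tcp_pos: [0.5359, -0.0659, 0.0427]
orientation: [0.001, 0.783, 0.622, 0.001]
wrist_force: [0.2, 0.2, 0.8]
finger_gap: 0.0642
grip_force: 0.0
```

>>> step_arm:
  deltas:
    - [-1, 0, -3, 0, 0, 0, 0]
    - [0, 0, 0, 0, 0, 0, -0.4]
    - [0, 0, 0, 0, 0, 0, -0.7]
    - [0, 0, 0, 0, 0, 0, -1]
    - [0, 0, 0, 0, 0, 0, -1]
  newtons: 25

```text
clock: 3.65
tcp_pos: [0.5338, -0.0655, 0.0394]
orientation: [0.0, 0.783, 0.623, 0.0]
wrist_force: [-4.2, 0.6, 7.1]
finger_gap: 0.0274
grip_force: 27.8
```

>>> step_arm:
  deltas:
    - [0, 0, 0, 0, 0, 0, -1]
    - [0, 0, 0, 0, 0, 0, -1]
    - [0, 0, 0, 0, 0, 0, -1]
    - [0, 0, 0, 0, 0, 0, -1]

```text
clock: 4.05
tcp_pos: [0.5338, -0.0655, 0.0394]
orientation: [0.0, 0.783, 0.623, 0.0]
wrist_force: [-3.1, 0.1, 6.4]
finger_gap: 0.0277
grip_force: 27.8
```

The button is in, with the gap at about 28 mm and a 28 N grip. Pulling along gauge +x.

>>> step_arm:
  deltas:
    - [-1, -5, 0, 0, 0, 0, -1]
    - [-1, -5, 0, 0, 0, 0, -1]
    - [-1.5, -5, 0, 0, 0, 0, -1]
    - [-1, -5, 0, 0, 0, 0, -1]
    - [-1, -5, 0, 0, 0, 0, -1]

```text
clock: 4.55
tcp_pos: [0.5283, -0.0893, 0.0394]
orientation: [-0.001, 0.782, 0.623, 0.001]
wrist_force: [-2.6, 4.6, 9.2]
finger_gap: 0.0273
grip_force: 28.3
```

>>> step_arm:
  deltas:
    - [-1.5, -5, 0, 0, 0, 0, -1]
    - [-1, -5, 0, 0, 0, 0, -1]
    - [-1, -5, 0, 0, 0, 0, -1]
    - [-1, -5, 0, 0, 0, 0, -1]
    - [-1.5, -5, 0, 0, 0, 0, -1]

```text
clock: 5.05
tcp_pos: [0.5226, -0.1143, 0.0394]
orientation: [-0.0, 0.782, 0.623, 0.001]
wrist_force: [-1.5, 5.7, 6.9]
finger_gap: 0.0278
grip_force: 27.3
```

>>> step_arm:
  deltas:
    - [-1, -4.5, 0, 0, 0, 0, -1]
    - [-1, -4, 0, 0, 0, 0, -1]
    - [0, 0, 0, 0, 0, 0, -1]
    - [0, 0, 0, 0, 0, 0, -1]
    - [0, 0, 0, 0, 0, 0, -1]

```text
clock: 5.55
tcp_pos: [0.5206, -0.1229, 0.0394]
orientation: [-0.0, 0.782, 0.623, 0.001]
wrist_force: [-2.7, 4.9, 7.4]
finger_gap: 0.0275
grip_force: 27.6
```

```bash
python3 - <<'E'
from workcell import *
from h import *
th=np.radians(-103.04);R=np.array([[np.cos(th),-np.sin(th)],[np.sin(th),np.cos(th)]]);o=np.array([.5438,-.0222])
s=get_state();print(((s["tcp_pos"][:2]-[.5338,-.0655])@R),s["tcp_pos"],s["grip_force"])
for n in("wrist","scene"):
    c=read_camera(n); np.savez(n+"2.npz",**c)
    P=np.array([[.105,-.025],[.105,-.055]])@R.T+o; u=proj(c,np.c_[P,[.014,.014]]).mean(0); print(n,u)
    x,y=int(np.clip(u[0],75,485)),int(np.clip(u[1],60,360)); cv2.imwrite(f"pics/{n}2.png",cv2.resize(c["image"][y-60:y+60,x-75:x+75,::-1],None,fx=5,fy=5,interpolation=cv2.INTER_CUBIC))
E
```

```text
[5.88981460e-02 9.41043799e-05] [ 0.52060242 -0.12290056  0.03939034] 27.56449967622757
wrist [198.84949404 259.58411725]
scene [195.82288931 243.48933433]
```

View pics/wrist2.png

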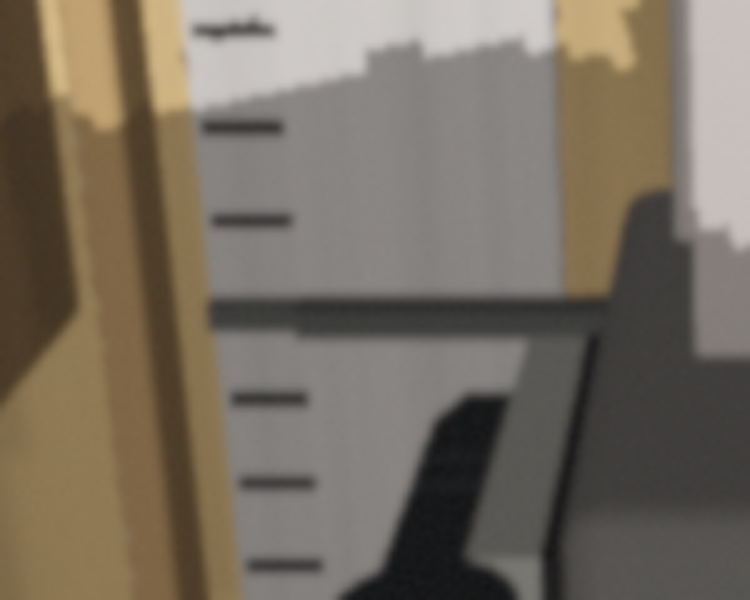

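View pics/scene2.png

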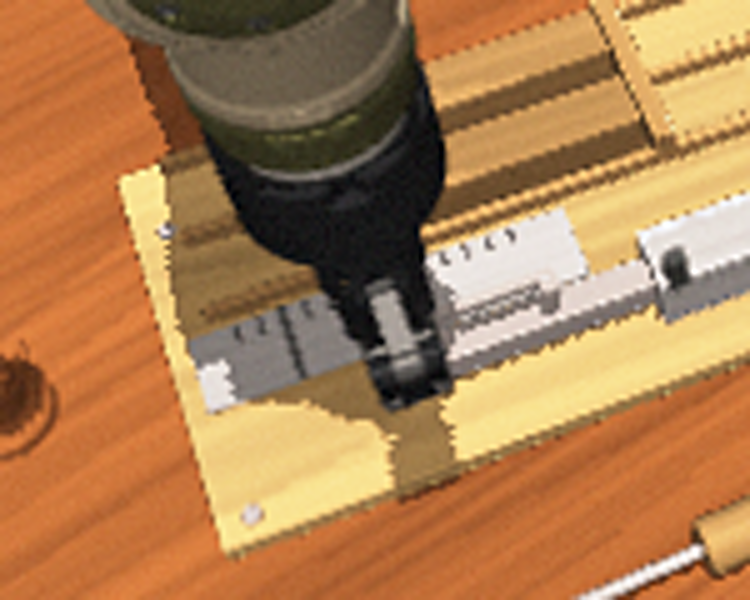

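The wrist crop shows the pointer (rows 298–337) lying on the near mark (rows 300–328), within about 1 mm at roughly 9 px per mm. The TCP travel of 58.9 mm agrees. The grip is 27.6 N and steady, so I'm handing in.

```bash
python3 -c "
from workcell import *
print(hand_in())"
```

```text
the job is handed in; nothing more can be done
None
```

I handed the job in with the pointer on the near mark, because the short blank is in the lane beside the scale; the arm is pulled out about 59 mm, the head still held at about 28 N, and the judge's verdict was not shown.

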